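# Clamp the gear housing, line up the quarter-turn fastener and hold its panel shut

## Robot

A 6-joint arm with a two-finger parallel gripper is mounted at the origin on the work surface. World frame = base frame: x ahead of the robot, y to its left, z up, the work surface at z = 0. Lengths are in mm, angles in degrees, forces in N, time in s.
With the tool pointing down it reaches from about 250 to 850 mm from the base axis. Payload 12.5 kg.
Tool frame: the origin (TCP) lies on the centre line of the jaws, within the pads' length; the fingertips stand ahead of it and the grasp point (between the pads) is the TCP (nose_length is the z of the fingertips in the tool frame, in mm); z points along the fingers, y is the line along which they close (so a half turn about z gives the same grasp; the last joint's range is limited). The gripper opens to 93 mm and grips with 3 to 60 N. Pads are 15 mm wide; open, the fingers measure 128 mm over their backs; the gripper's body (75 mm by 188 mm) begins 65 mm behind the grasp point.
Start: joints at [63.621, 20.094, 94.641, -0, 65.266, -4.847], TCP at [201.827, 511.615, 237.633] pointing down, gripper open.
Joint ranges: [-157.81, 157.81], [-45, 120.19], [0.68, 151.7], [-89.99, 269.99], [4.06, 180], [-164.3, 164.3]. Speed limits (degrees/s): [127.2, 127.2, 159.86, 180, 180, 180].

## Interface

Orientations are given as [roll, pitch, yaw] about the fixed x, y, z axes, in that order (R = Rz(yaw) Ry(pitch) Rx(roll)).
In Python, from rig import reach, move_l, move_joints, gripper_to, wait, inverse_kinematics, read_camera, camera_info, IKError, job_done, read_time, read_joints, read_qd, read_tau, read_tcp_pos, read_eef_rot, read_force, read_wrist_torque, read_opening, read_grip_force, nose_length gives the robot as it stands. The module is installed in compiled form; this text tells all that it offers. Calls block until the motion is done:
- reach(position, orientation): joint-space move of the TCP to a pose.
- move_l(position, rot=None, rate=150, guard=None): straight line of the TCP; rot=None keeps the orientation; rate is the mean speed in mm/s. With guard (N) it stops when the force on the tool has changed by that much, and returns True; else False.
- move_joints(angles): joint-space move.
- gripper_to(opening): finger opening in mm; the grip force is fixed at half the most; returns when the fingers have stopped.
- wait(seconds).
- inverse_kinematics(position, orientation): joint angles nearest the present ones, or None.
- read_camera(name): name is "scene" or "top" or "wrist"; returns the picture (400x640x3 uint8, red, green, blue); there is no depth.
- camera_info(name): a dict with "mtx" (3x3 intrinsics, pixels), "dist_coeffs" ([k1, k2, p1, p2, k3] as OpenCV has them; the pictures are not rectified), "rvec" (rotation vector, rad) and "tvec" (3), from world to camera coordinates, as OpenCV has them. Camera axes: x right, y down, z forward; pixel columns grow to the right and rows downward; lengths in mm; the calibration is good to about 2 mm. A picture is of the moment at which its call begins: read the wrist's pose just before it. camera_info takes no time and is no camera call; for the wrist camera it gives the pose at the moment of the call.
A pose or a line that the arm cannot do raises IKError and nothing moves.
- job_done(): hands the job in; it is judged then, once.
Readings, each from a call of its own:
- read_time(): time.
- read_joints(): joint angles.
- read_qd(): joint speeds.
- read_tau(): joint torques, N m.
- read_tcp_pos(): TCP position.
- read_eef_rot(): TCP orientation.
- read_force(): force on the tool from outside, world axes, zero at the start.
- read_wrist_torque(): the same for the moment, N m.
- read_opening(): finger opening in mm.
- read_grip_force(): force on a finger pad.
Only numpy, scipy, OpenCV 4.12 (cv2) and the standard library are available. Lean on these libraries where they do the work, as an engineer would, in place of code of your own. Each camera call takes 0.05 s, during which the arm holds its last target. There are 200 camera calls.

## Task

Clamp the gear housing in the vise by swinging the crank clockwise until it stops firmly with the jaw tight on the housing. Then turn the wing fastener on the housing's access panel clockwise until the wing lies in line with the long dark slot, and push the sprung panel all the way down against the housing. Finish while still holding the panel down (it springs up if let go), and leave everything else on the table where it is.

Things in the scene. Friction and masses are not known exactly. Their poses are not given: they have to be found in the camera images.
- vise: grey bench vise bolted to the table. Origin: on the table under its middle; own y = clamping direction. Bed 110 (x) mm wide, y = -160 to +140 mm, top 20 mm above the table, two bolt-down ears 8 mm high to x = +-83 mm. Fixed jaw: face at y = +100 mm, top at 57 mm. Drive block under the crank, near the -y end: 80 (x) x 55 (y) mm, top 60 mm above the table
- jaw: moving jaw of the vise, grey block 100 x 26 x 35 mm with a steel face. Origin: on the face that meets the housing, level with the top of the bed. Slides along the vise's +y, 6 mm for each rad of the crank
- crank (a joint): crank angle, rad; vertical axis at x = 0, y = -100 mm of the vise; grows clockwise seen from above (jaw closes), range 0 to 3. At 0 the arm points to the vise's +x, at 1.57 to its -y, at 3.14 to its -x. Starts at 0.3 to 1.3; the jaw is tight at about 2.5, where the crank stops. Dry friction 0.2 N m: it stays where it is left and does not run back
- crank_pin (a point): the crank's upright black round handle pin: 18 mm diameter, 60 mm from the crank's axis, 72 to 112 mm above the table, fixed to the arm (it slips round in a light grip). This point: on the pin's axis, 96 mm above the table. The crank arm below is 16 mm wide, top at 72 mm. To tighten, push the pin about 0.1 rad beyond where the jaw meets the housing
- housing: loose cast aluminium gear housing, 130 (x) x 90 (y) x 53 mm, about 0.8 kg, a shaft stub 27 mm long on its +x side, standing on the vise's bed between the jaws with 7 to 14 mm of play in all; the jaw pushes it against the fixed jaw. Origin: centre of its underside, 20 mm above the table. Its axes are those of the vise within 2 degrees
- panel_centre (a point): centre of the upper face of the housing's access panel, a steel plate 124 (housing x) x 84 (housing y) x 6 mm. When up, this face is 89 mm above the table. A dark slot line 96 x 8 mm runs across its middle along the housing's x (the panel's long side), showing on both sides of the fastener
- panel (a joint): how far the panel is pressed down, m: 0 = up (as at the start), 0.008 = fully down on the housing's gasket, where it stops. Springs push it up: about 2 N to start it, 8 N to hold it fully down. While the fastener is out of line, its cross-bar under the panel rests on the frame and the panel goes down only 2 mm
- wing (a point): centre of the wing of the quarter-turn fastener in the middle of the panel: upright flat steel wing 40 mm long (own x), 10 mm thick (own y). This point is 16.5 mm and the wing's top 29.5 mm above the panel's upper face (105.5 and 118.5 mm above the table when the panel is up). Round collar at its foot, 26 mm diameter, 4.5 mm high. It moves down with the panel
- fastener (a joint): angle of the wing, rad, about its vertical axis: 0 = in line with the slot (along the housing's x), positive = counter-clockwise of it seen from above. Starts at 0.8 to 1.5, so turn it clockwise, towards 0; range -0.35 to 1.65, so it can go too far. Dry friction 0.06 N m. The cross-bar passes the frame's slot within about 0.17 rad of 0
- screwdriver: bystander: screwdriver, 190 mm long, lying on the far side of the vise
- jar: bystander: small jar with a white lid, 54 mm diameter, 62 mm high, on the far side of the vise near the crank
- brush: bystander: brush, 170 mm long, lying on the robot's side of the vise
- block: bystander: wooden block 50 x 35 x 28 mm on the robot's side of the vise
- phone: bystander: black phone 150 x 72 x 9 mm lying to the left
- cup: bystander: terracotta cup 74 mm diameter, 75 mm high, to the right
Not all that is in view belongs to the job. What is shaped like the housing but turquoise or yellow is not meant.

How it is judged (in metres and radians):
On the way, in this order (a step that is already met when the one before it is completed fails the run):
1. the jaw is tight on the housing (pressing it with more than 8 N) (contact force between jaw and housing above 8 N), for 0.3 s.
2. with the housing clamped, the wing is in line with the slot within 0.17 rad (contact force between jaw and housing above 4 N and value of joint fastener between -0.17 and 0.17 rad), for 0.2 s.
At the end, for the whole second after the job is handed in: The robot is still holding: its fingers press on the panel or its fastener with more than 2 N and keep the panel down by at least 6.5 of its 8 mm; the wing is within 0.19 rad of the slot; the housing stands upright in the vise with the jaw still tight on it (more than 4 N) (contact force between jaw and housing above 4 N and value of joint crank above 2.2 rad and y of housing in the frame of vise above 0.045 m and angle between housing's own z axis and vertical below 0.05 rad and value of joint fastener between -0.19 and 0.19 rad and value of joint panel above 0.0065 m and contact force between the fingers and housing above 2 N); the arm keeps its last pose, push and grip.
It fails at once if a bystander is pushed more than 30 mm from its place (distance of any of screwdriver, jar, brush, block, phone, cup from where it was at the start of the episode above 0.03 m).
It also fails if it takes over 58 s, if anything falls off the work surface, if the arm or the gripper's body presses on something with over 40 N, if the wrist force passes 120 N, or if a joint passes its speed limit or range.

## Working session

There is one attempt and no reset: what is moved stays moved. The work goes in short steps, each a Python script; the robot and the scene stay as the last script left them, time stands still between calls to the robot, and variables do not carry over. Pictures are saved under pics/ and viewed, at most 10 in all, crops included, and the job is handed in when it is done.

```bash
mkdir -p pics
python3 - <<'E'
from rig import *
import cv2
for n in ("top","scene"):
    cv2.imwrite(f"pics/{n}0.png",read_camera(n)[:,:,::-1])
    i=camera_info(n);print(n,i)
print(nose_length if not callable(nose_length) else nose_length(),read_time(),read_eef_rot(),read_opening())
E
```

```text
top {'mtx': array([[463.88094795,   0.        , 324.38289355],
       [  0.        , 463.88094795, 197.90386984],
       [  0.        ,   0.        ,   1.        ]]), 'dist_coeffs': array([-0.13207553,  0.        ,  0.        ,  0.        ,  0.        ]), 'rvec': array([ 2.13408727, -2.13855623,  0.14687403]), 'tvec': array([  35.33855476,  523.14956546, 1371.3182509 ])}
scene {'mtx': array([[385.54643011,   0.        , 319.34745563],
       [  0.        , 385.54643011, 199.8524959 ],
       [  0.        ,   0.        ,   1.        ]]), 'dist_coeffs': array([-0.05052563,  0.        ,  0.        ,  0.        ,  0.        ]), 'rvec': array([ 1.30602156,  2.34539768, -0.86864534]), 'tvec': array([ 251.63993696, -304.44644284, 1452.42334253])}
19.0 0.1 [-1.79943495e+02 -6.63666429e-03  1.58465876e+02] 93.34111617608875
```

View pics/top0.png

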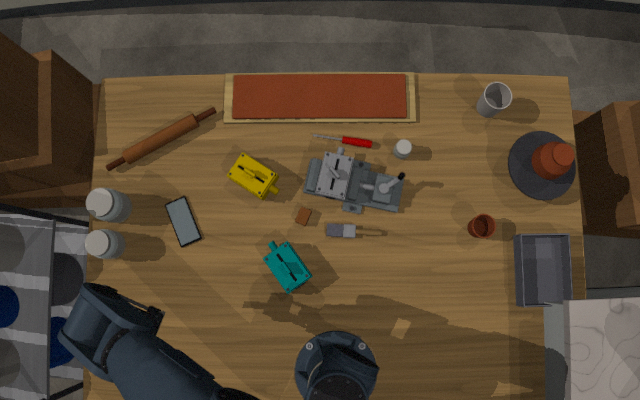

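View pics/scene0.png

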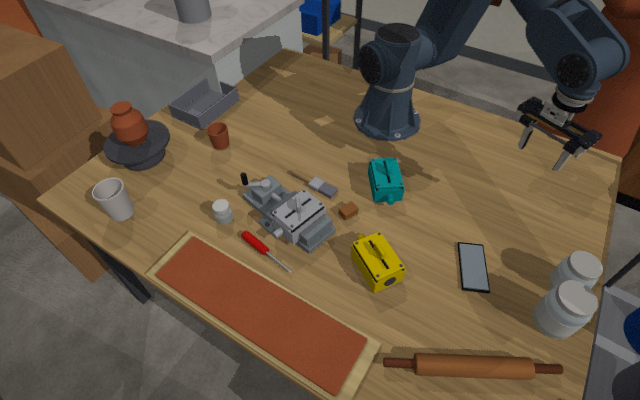

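```bash
cat > h.py <<'E'
import numpy as np, cv2
from rig import *
def ray(info,uv,z):
    "world point at height z seen at pixel uv"
    p=cv2.undistortPoints(np.array([[uv]],float),info["mtx"],info["dist_coeffs"])[0,0]
    R=cv2.Rodrigues(np.array(info["rvec"]))[0]; c=-R.T@np.array(info["tvec"]).ravel()
    d=R.T@np.array([p[0],p[1],1.]); return c+d*(z-c[2])/d[2]
def proj(info,P):
    return cv2.projectPoints(np.array(P,float).reshape(-1,1,3),np.array(info["rvec"]),np.array(info["tvec"]),info["mtx"],info["dist_coeffs"])[0][:,0]
E
python3 - <<'E'
from h import *
im=cv2.imread("pics/top0.png")[135:225,295:415]
cv2.imwrite("pics/topcrop.png",cv2.resize(im,(792,594),interpolation=cv2.INTER_CUBIC))
i=camera_info("top")
print("panel",ray(i,(337,175),89),"pin",ray(i,(401,177),112), "axis",ray(i,(384,188),72))
E
```

```text
panel [584.13528205  -3.82905031  89.        ] pin [ 573.04139508 -189.75450897  112.        ] axis [ 547.64770998 -144.09466318   72.        ]
```

View pics/topcrop.png

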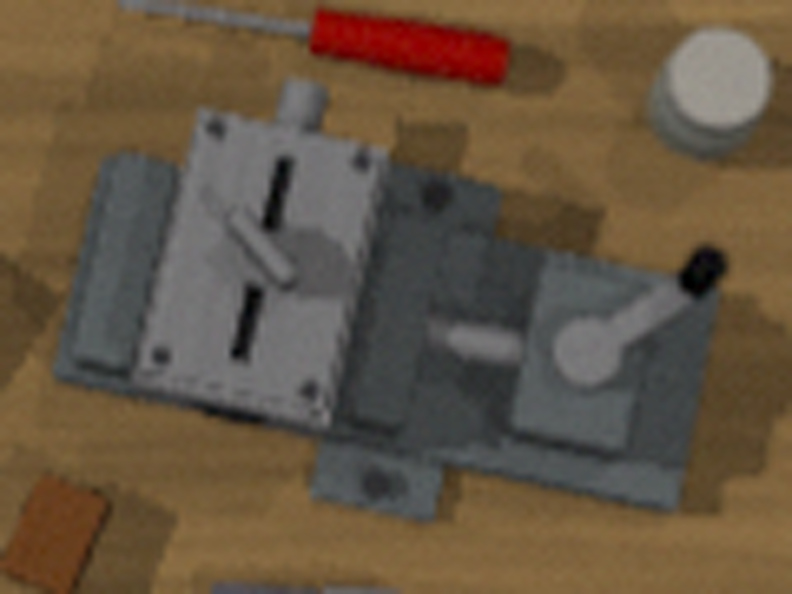

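Run:
```python
from h import *
i=camera_info("top")
c=lambda u,v,z:ray(i,(295+(u+.5)/6.6-.5,135+(v+.5)/6.6-.5),z)
for n,a in dict(s1=(287,158,89),s2=(240,360,89),TL=(200,110,89),TR=(385,155,89),BR=(330,425,89),BL=(140,380,89),pin=(708,262,112),hub=(585,350,74)).items(): print(n,c(*a).round(1))
reach([560,-80,380],[180,0,158]); print(read_time(),read_joints())
w=camera_info("wrist"); cv2.imwrite("pics/w1.png",cv2.cvtColor(read_camera("wrist"),cv2.COLOR_RGB2BGR)); np.savez("w1.npz",**w)
print(w)
```

```text
s1 [634.2  -7.3  89. ]
s2 [541.8  14.2  89. ]
TL [656.6  31.9  89. ]
TR [635.4 -51.5  89. ]
BR [512.4 -25.7  89. ]
BL [532.9  58.8  89. ]
pin [ 581.1 -192.5  112. ]
hub [ 548.5 -141.5   74. ]
2.6 [-1.27799932e+01  1.58640388e+01  8.05078671e+01  4.81389247e-03
  8.36419000e+01 -8.08302437e+01]
{'mtx': array([[286.5342686 ,   0.        , 317.43260149],
       [  0.        , 286.5342686 , 202.89332778],
       [  0.        ,   0.        ,   1.        ]]), 'dist_coeffs': array([-0.03743944,  0.        ,  0.        ,  0.        ,  0.        ]), 'rvec': array([-2.39793261, -1.6190485 , -0.23542886]), 'tvec': array([-136.26639846, -599.64356392,  370.23365616])}
```

View pics/w1.png

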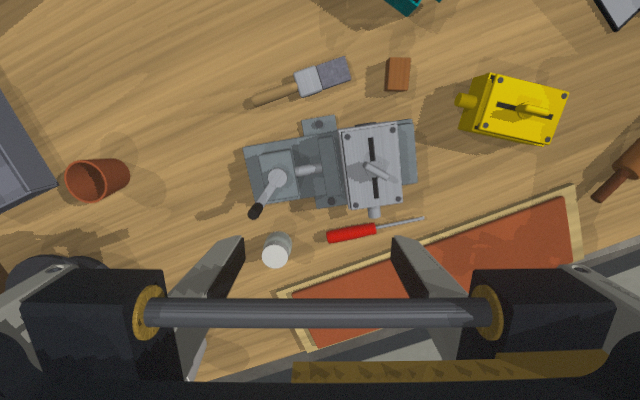

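Run:
```python
from h import *
w=np.load("w1.npz")
im=cv2.imread("pics/w1.png")[110:225,240:420]
im=cv2.resize(im,None,fx=4.4,fy=4.4,interpolation=cv2.INTER_CUBIC)
for P,c in (([588,3.4,118.5],(0,0,255)),([581,-192.5,112],(0,255,0)),([548.5,-141.5,74],(255,0,0)),([634.2,-7.3,89],(255,0,255)),([541.8,14.2,89],(255,0,255))):
    u=(proj(w,P)[0]-[240,110]+.5)*4.4; cv2.drawMarker(im,tuple(u.astype(int).tolist()),c,cv2.MARKER_CROSS,14,1)
cv2.imwrite("pics/w1c.png",im)
```

```text
(no output)
```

View pics/w1c.png

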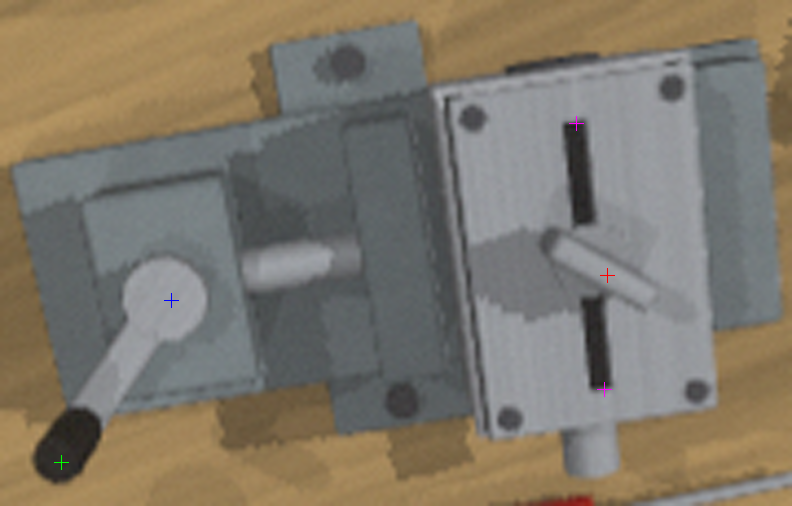

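Run:
```python
from h import *
w=np.load("w1.npz")
c=lambda u,v,z:ray(w,(240+u/4.4-.5,110+v/4.4-.5),z)
P={n:c(*a) for n,a in dict(s1=(600,390,89),s2=(575,122,89),w1=(553,240,118.5),w2=(655,297,118.5),pin=(62,458,112),hub=(165,298,76)).items()}
for n in P: print(n,P[n].round(1))
a=lambda p,q:np.degrees(np.arctan2(*(P[p]-P[q])[1::-1]))
print(a('s1','s2'),a('w2','w1'),a('pin','hub'),np.linalg.norm((P['pin']-P['hub'])[:2]))
```

```text
s1 [633.9  -8.7  89. ]
s2 [541.2  13.7  89. ]
w1 [570.3  -9.4 118.5]
w2 [600.6  15.6 118.5]
pin [ 579.7 -191.6  112. ]
hub [ 546.4 -142.8   76. ]
-13.61537056515737 39.533205534230085 -55.76180656332795 59.0468046966894
```

Run:
```python
from h import *
hub=np.array([547.2,-142.2]); psi=-13.4
def pose(c,z=98):
    a=np.radians(psi)-c; return [*(hub+60*np.array([np.cos(a),np.sin(a)])),z],[180,0,np.degrees(a)+180],np.array([np.sin(a),-np.cos(a)])
c=.745
p,r,_=pose(c,190); gripper_to(60); reach(p,r)
p,r,_=pose(c); print(p,r,move_l(p,rate=150,guard=15))
gripper_to(12); print("grip opening",read_opening(),"F",read_force(),read_grip_force())
gripper_to(21); print(read_opening(),read_time()); f0=read_force()
while c<2.68:
    c+=.1 if c<2.2 else .04
    p,r,t=pose(c); move_l(p,rot=r,rate=60)
    f=read_force()-f0; print(round(c,2),f.round(1),"tang",round(f[:2]@t,1),round(read_time(),1))
    if f[:2]@t<-22: break
q=camera_info("top"); cv2.imwrite("pics/top1.png",cv2.resize(read_camera("top")[135:225,295:415,::-1],(792,594),interpolation=cv2.INTER_CUBIC))
```

```text
[np.float64(580.6774340459318), np.float64(-191.99218221468396), 98] [180, 0, np.float64(123.91464426275367)] False
grip opening 17.802962882539205 F [-1.43994967 -2.48405785  1.49136306] 30.00022977590561
20.788390972273216 6.1083
0.84 [ 0.6 -0.4 -0.3] tang -0.3 6.4
0.94 [ 0.7 -0.9  0.1] tang -0.3 6.6
1.04 [-0.1 -0.2 -0.3] tang 0.1 6.9
1.15 [ 0.9 -0.6  1.3] tang -0.7 7.1
1.25 [ 0.6 -0.2 -0.3] tang -0.6 7.4
1.35 [ 1.2 -0.   0. ] tang -1.2 7.6
1.45 [ 0.9  1.1 -0.3] tang -0.7 7.9
1.55 [ 0.5  0.2 -0.3] tang -0.4 8.1
1.65 [ 1.1 -0.2  0.2] tang -1.1 8.4
1.75 [ 0.7  0.  -0. ] tang -0.6 8.6
1.85 [ 1.2 -0.8  0.2] tang -1.4 8.9
1.95 [ 0.5 -0.8 -0.2] tang -0.9 9.1
2.05 [ 1.1 -0.6 -0. ] tang -1.2 9.4
2.15 [ 0.2 -0.7  0.3] tang -0.6 9.6
2.25 [ 0.7 -0.1  0.7] tang -0.5 9.9
2.29 [ 2.4 -1.2 -0.5] tang -2.4 10.1
2.33 [ 2.9 -1.6 -0.4] tang -2.9 10.4
2.37 [ 4.2 -0.1  0.3] tang -2.2 10.6
2.41 [ 2.5 -1.   0.6] tang -2.0 10.9
2.45 [ 3.1 -1.3  0.2] tang -2.6 11.1
2.49 [ 4.5 -2.2 -0.1] tang -3.9 11.4
2.53 [ 6.6 -6.2 -3.6] tang -8.2 11.6
2.57 [  9.1 -12.2  -7.3] tang -14.5 11.9
2.61 [ 11.4 -19.  -10.9] tang -21.5 12.1
2.65 [ 12.2 -24.2 -14.6] tang -26.5 12.4
```

Run:
```python
from h import *
wait(.3); gripper_to(45); p=read_tcp_pos(); move_l([p[0],p[1],190],rate=200)
reach([575,0,290],[180,0,166.5]); print(read_time(),read_joints())
w=camera_info("wrist"); im=cv2.cvtColor(read_camera("wrist"),cv2.COLOR_RGB2BGR); np.savez("w2.npz",**w); cv2.imwrite("pics/w2full.png",im)
u=proj(w,[[588,7,105]])[0]; x0,y0=np.clip((u-[90,68]).astype(int),0,[460,265]); print(x0,y0)
cv2.imwrite("pics/w2.png",cv2.resize(im[y0:y0+135,x0:x0+180],None,fx=4.4,fy=4.4,interpolation=cv2.INTER_CUBIC))
```

```text
15.925 [-4.65566187e+00  2.00425330e+01  8.71615603e+01 -2.01231504e-03
  7.28371851e+01 -8.10985471e+01]
235 128
```

View pics/w2.png

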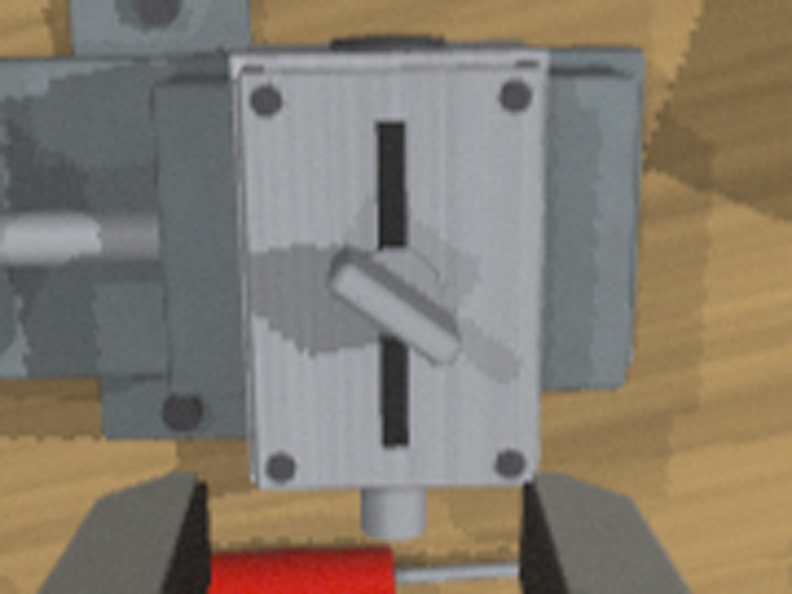

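View pics/top1.png

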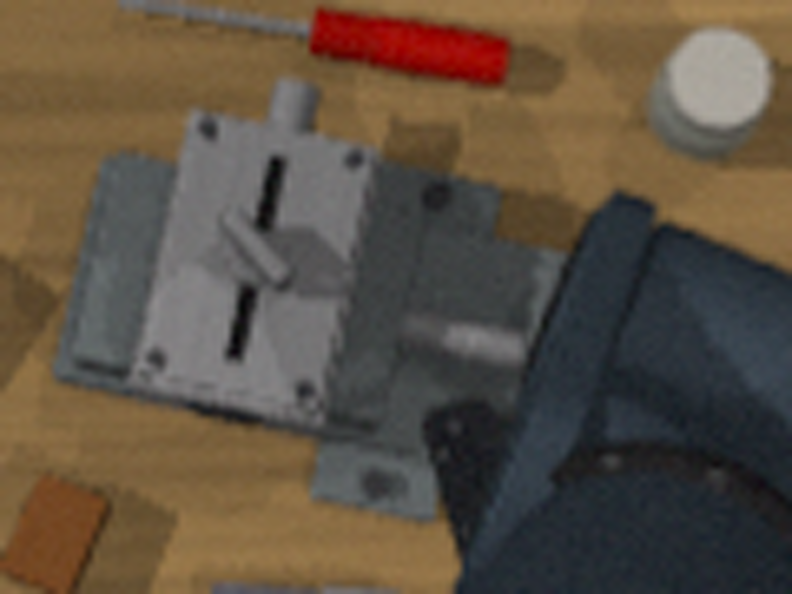

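Run:
```python
from h import *
w=np.load("w2.npz")
c=lambda u,v,z:ray(w,(235+u/4.4-.5,128+v/4.4-.5),z)
s1,s2,a,b=c(396,447,89),c(391,122,89),c(339,273,118.5),c(451,352,118.5)
an=lambda p,q:np.degrees(np.arctan2(*(p-q)[1::-1]))
S,W=an(s1,s2),an(b,a); C=((a+b)/2)[:2]
print("slot",((s1+s2)/2).round(1),np.linalg.norm(s1-s2),S,"wing",C,np.linalg.norm(a-b),W)
assert abs(S+13.5)<3 and 35<W<45 and np.linalg.norm(C-((s1+s2)/2)[:2])<4
C=(C+((s1+s2)/2)[:2])/2
gripper_to(50); reach([*C,190],[180,0,W+180]); print(move_l([*C,113],rate=150,guard=10))
gripper_to(5); f0=read_force(); print(read_opening(),read_grip_force(),f0,read_time())
y=W
while y>S:
    y=max(S,y-6); move_l([*C,113],rot=[180,0,y+180],rate=40)
    print(round(y,1),(read_force()-f0).round(1),np.round(read_wrist_torque()[2],2))
wait(.3); print(read_time(),read_eef_rot(),read_opening())
w=camera_info("wrist"); cv2.imwrite("pics/w3.png",read_camera("wrist")[:,:,::-1]); cv2.imwrite("pics/top3.png",cv2.resize(read_camera("top")[135:225,295:415,::-1],(792,594),interpolation=cv2.INTER_CUBIC))
```

```text
slot [587.6   5.6  89. ] 95.21723311890965 -12.33202649530376 wing [585.90327314   5.87732213] 36.344738217969656 40.36610519908358
False
9.839336336375265 29.98648703098297 [ 3.46280791 -5.92199081 -1.55384607] 18.6
34.4 [ 0.2  0.4 -0.9] -0.05
28.4 [-0.6  0.5 -0.7] -0.05
22.4 [ 0.8  1.  -0.2] -0.06
16.4 [0.4 0.8 0.2] -0.03
10.4 [ 0.5  1.1 -0.2] -0.11
4.4 [0.3 2.4 0.3] -0.07
-1.6 [-0.   1.8  0.2] -0.02
-7.6 [-0.7  2.5 -0.3] -0.05
-12.3 [-0.1  2.2  0.5] -0.08
21.2167 [-1.79972601e+02  1.16669879e-01  1.67659806e+02] 9.785874072888905
```

View pics/w3.png

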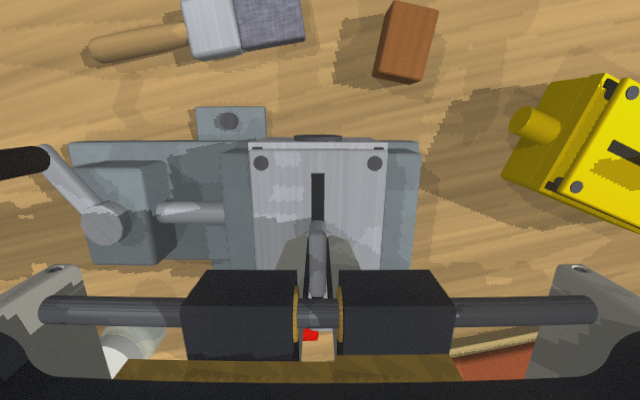

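The wing at (317,255) lies in line with the slot at (318,195). I'll push the panel down next.

Run:
```python
from h import *
p=read_tcp_pos(); f0=read_force(); print(p)
for d in range(1,13):
    move_l([p[0],p[1],p[2]-d],rate=20); f=read_force()-f0
    print(d,f.round(1),(read_tcp_pos()[2]-p[2]).round(2))
    if f[2]>22: break
wait(.3); print(read_force()-f0,read_tcp_pos()-p,read_time(),read_grip_force())
cv2.imwrite("pics/w4.png",read_camera("wrist")[:,:,::-1])
```

```text
[587.48255314   5.12410476 113.17554584]
1 [-3.   2.3  4.6] -0.85
2 [-3.5  3.1  3.6] -1.87
3 [-2.7  1.6  6. ] -2.94
4 [-3.2  2.1  6.8] -3.93
5 [-3.6  1.5  7.6] -4.9
6 [-4.5  1.9  8.5] -5.84
7 [-2.5  1.6  9.1] -6.77
8 [-4.1  1.9  8.9] -7.71
9 [-6.7  1.2 14.6] -8.16
10 [-10.3   2.7  24.1] -8.28
[-11.10035535   2.89085836  24.22144498] [ 0.25641404 -0.09192591 -8.27988174] 24.1167 30.010819137096405
```

View pics/w4.png

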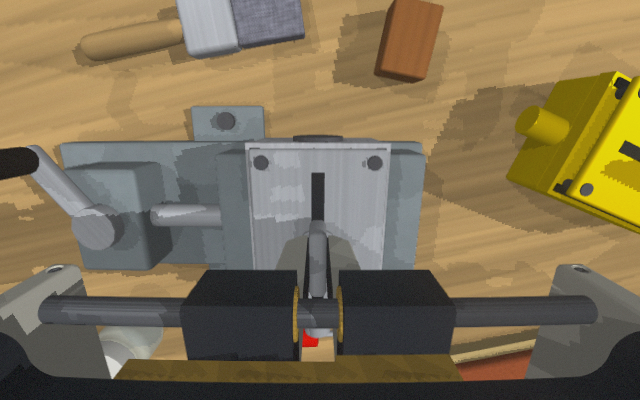

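The panel stopped at about 8 mm, with the force rising sharply. The wing (317,255) is still in line with the slot (318,195), and the grip is holding.

```bash
python3 -c "
from rig import *
print(job_done(),read_time())"
```

```text
the job is handed in; nothing more can be done
the job is handed in; nothing more can be done
```

I clamped the housing, turned the wing in line with the slot, and handed in the job at about 24 s with the gripper holding the panel down about 8 mm at 24 N; no verdict came back.

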